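# Roll the big tin onto the scale's weighing plate

### The job

The big tin lying on its side on the deck of the low kitchen scale is to be weighed without picking it up. Push on the top of the tin with your fingertips to roll it gently along the deck onto the steel weighing plate, so that it stays at rest lying straight across the middle of the plate, then take your hand away. Keep your fingers up on the top of the tin, do not lift it, shove it from low down or let it run off the deck, and leave everything else where it stands.

Things in the scene. Friction and masses are not known exactly. Their poses are not given: they have to be found in the camera images.
- tin: plain ribbed catering tin on its side, the only tin lying down: 100 mm diameter, 118 mm long, 0.7 to 1 kg. Origin at its middle, on its axis; x runs along its length; z is up at the start and turns as it rolls. It starts 120 to 190 mm to either side of the plate's middle, nearly straight across the deck. Friction about 0.6; the rubbery deck stops it from 0.1 m/s within about 25 mm.
- scale: low scale fixed to the table; grey deck 24 mm high, origin on the table under the plate's middle. The lane, x -90 to 90 mm, runs along y, with 10 mm high lips at y = +-290 mm. Beyond it (x 95 to 175 mm) is a strip at deck height with a white readout box (x 120 to 170, y -75 to 75 mm, 35 mm above the deck) and three small containers.
- plate_mid (a point): centre of the steel weighing plate's upper face, which lies flush in the scale's deck 24 mm above the table; the plate is 110 mm along y and 176 mm along x. Axes as the scale's: y along the deck (the rolling direction, either way), x across it, z up.
- small_tin: small ribbed tin standing upright on the scale's deck, 60 mm diameter, 75 mm tall, at the end of the deck that the big tin is not on; its origin lies on its axis 50 mm above the deck. A bystander.
- spice_jar: glass jar, 44 mm diameter, 85 mm tall, standing on the scale's far-side strip; origin at the centre of its underside. A bystander.
- sauce_bottle: small amber bottle, 42 mm diameter, 95 mm tall, standing on the scale's far-side strip; origin at the centre of its underside. A bystander.
- tall_tin: tin standing upright on the table, 74 mm diameter, 110 mm tall; origin at the centre of its underside. A bystander.
- salt_pot: small lidded steel pot, 40 mm diameter, 60 mm tall, standing on the scale's far-side strip; origin at the centre of its underside. A bystander.
- mug: white mug on the table, 80 mm across, 90 mm tall; origin at the centre of its underside. A bystander.
Not all that is in view belongs to the job. What is shaped like the tin but green or purple is not meant.

How it is judged (in metres and radians):
On the way:
1. the tin has rolled (not slid) by well over a quarter turn (angle between tin's own z axis and vertical above 1.6 rad).
At the end, for the whole second after the job is handed in: the tin lies at rest on the weighing plate, its middle within 18 mm of the plate's middle along the deck and 30 mm across it, square across the deck to within 0.2 rad (11 degrees) (y of tin in the frame of plate_mid between -0.018 and 0.018 m and x of tin in the frame of plate_mid between -0.03 and 0.03 m and z of tin in the frame of plate_mid between 0.045 and 0.055 m and angle between the x axis of tin and the x axis of plate_mid, either way round below 0.2 rad and linear speed of tin below 0.01 m/s and angular speed of tin below 0.2 rad/s); the robot touches nothing.
It fails at once if the tin is lifted more than 12 mm off the deck (z of tin in the frame of plate_mid above 0.062 m).
It fails at once if the tin falls off the deck or is stood up (z of tin in the frame of plate_mid below 0.04 m or angle between tin's own x axis and vertical below 1.2 rad or angle between tin's own x axis and vertical above 1.95 rad).
It fails at once if the fingers push the tin with the fingertips well below its top (more than about 35 mm below it) (contact force between the fingers and tin above 0.5 N and height (world z) of the grasp point below 0.108 m).
It fails at once if the tin runs faster than 0.35 m/s (linear speed of tin above 0.35 m/s).
It fails at once if a bystander is moved more than 20 mm or tipped (distance of any of small_tin, spice_jar, sauce_bottle, tall_tin, salt_pot, mug from where it was at the start of the episode above 0.02 m or angle between any of small_tin, spice_jar, sauce_bottle, tall_tin, salt_pot, mug's own z axis and vertical above 0.4 rad).
It also fails if it takes over 67 s, if anything falls off the work surface, if the arm or the gripper's body presses on something with over 40 N, if the wrist force passes 120 N, or if a joint passes its speed limit or range.

### The arm

A 7-joint arm with a two-finger parallel gripper is mounted at the origin on the work surface. World frame = base frame: x ahead of the robot, y to its left, z up, the work surface at z = 0. Lengths are in mm, angles in rad, forces in N, time in s.
With the tool pointing down it reaches from about 400 to 875 mm from the base axis. Payload 4.4 kg.
Tool frame: the origin (TCP) lies on the centre line of the jaws, within the pads' length; the fingertips stand 8 mm ahead of it and the grasp point (between the pads) lies 11 mm behind it; x points along the fingers, z is the direction in which the jaws open and shut, and the axes are right-handed (so a half turn about x gives the same grasp; the last joint's range is limited). The gripper opens to 85 mm and grips with 20 to 120 N. Pads are 22 mm wide; open, the fingers measure 114 mm over their backs; the gripper's body (76 mm by 85 mm) begins 54 mm behind the grasp point. The pads swing forward as they close: fully open they stand 13 mm farther back than shut.
Start: joints at [-1.343, 0.628, 0.038, 1.517, -0.027, 0.996, -0.02], TCP at [188.21, 622.17, 218.913] pointing down, gripper open.
Joint ranges: [-3.06, 3.06], [-0.37, 2.12], [-1.25, 1.32], [0.18, 2.47], [-1.1, 4.24], [0.23, 1.98], [-2.94, 2.94]. Speed limits (rad/s): [2.57, 2.57, 3.14, 3.14, 3.14, 3.14, 3.14].

### API

Orientations are given as [roll, pitch, yaw] about the fixed x, y, z axes, in that order (R = Rz(yaw) Ry(pitch) Rx(roll)).
In Python, from cell import ctrl, get_image, camera_params gives the robot as it stands. The module is installed in compiled form; this text tells all that it offers.
- The arm moves only by the shell command python3 -m handwheel 'ROWS'. ROWS is text: rows parted by semicolons, each of 7 numbers parted by spaces: the opening, from -1 (shut) to 1 (fully open), then the shift along the tool's x, y, z in mm, then the turn, a rotation vector about the tool's x, y, z in rad. In form: grip x y z wx wy wz; .... A call has 1 to 10 rows; each row shifts and turns the pose as measured when the row begins, along the tool's axes as they then stand; what a row does not reach is not made up. A row lasts 1/10 s, in which the tool goes at most 50 mm and 8.59 degrees, less where a joint would pass 70% of its speed; a pose out of reach is approached as far as the arm can. A call with a gripper value outside its range is refused whole. The fingers move at their own pace and stop on an object; the grip force is fixed at half the most. Time passes only in rows, so rows that do not move let the fingers close. It gives the time, the measured TCP pose, the force and the opening at its end, in the units of the state.
- ctrl.read_state(): the state, without advancing time (a new reading comes with each control period).
- get_image(name): name is "scene" or "top" or "wrist"; returns the picture (420x560x3 uint8, blue, green, red); there is no depth.
- camera_params(name): a dict with "fx", "fy", "cx", "cy" (pixels), "eye" and "orientation" of the camera in the world. Camera axes: x right, y up, looking along -z (the intrinsics and any distortion apply to the point x, -y, -z); pixel columns grow to the right and rows downward; lengths in mm; the calibration is good to about 2 mm. A picture is of the moment at which its call begins: read the wrist's pose just before it. camera_params takes no time and is no camera call; for the wrist camera it gives the pose at the moment of the call.
- ctrl.finish_job(): hands the job in, once; it reports no verdict.
The state is a dict: "clock": time; "qpos": joint angles; "qd": joint speeds; "tau": joint torques, N m; "eef_pos": TCP position; "tool_rot": TCP orientation; "force": force on the tool from outside, world axes, zero at the start; "torque": the same for the moment, N m; "width": finger opening in mm.
Only numpy, scipy, OpenCV 4.12 (cv2) and the standard library are available. Lean on these libraries where they do the work, as an engineer would, in place of code of your own. Each camera call takes 0.05 s, during which the arm holds its last target.

## Working session

There is one attempt and no reset: what is moved stays moved. The work goes in short steps, Python scripts to look and compute and a shell command to move; the robot and the scene stay as the last step left them, time stands still between calls to the robot, and variables do not carry over. Pictures are saved under pics/ and viewed, and the job is handed in when it is done.

```bash
mkdir -p pics
python3 - <<'E'
from cell import ctrl,get_image,camera_params
import cv2
for n in("scene","top"):
    cv2.imwrite(f"pics/{n}0.png",get_image(n)); print(n,camera_params(n))
s=ctrl.read_state();print(s)
E
```

```text
scene {'fx': 413.33261108939564, 'fy': 413.33261108939564, 'cx': 284.32412981720853, 'cy': 211.45318126813817, 'eye': array([ 979.95430106, -644.06410795, 1054.3415684 ]), 'orientation': array([0.68332091, 0.00836929, 0.59562811])}
top {'fx': 385.0926600812786, 'fy': 385.0926600812786, 'cx': 277.8087426021217, 'cy': 214.31503287670702, 'eye': array([ 407.33122005,   -2.40349934, 1100.47670791]), 'orientation': array([ 0.10983795, -0.00521989, -1.54286346])}
{'clock': 0.1, 'qpos': array([-1.34275838,  0.62924845,  0.03845189,  1.5182336 , -0.02700808,
        0.99628925, -0.02002233]), 'qd': array([ 0.00044724, -0.00070583, -0.00020762, -0.00410091,  0.00049777,
        0.00168346,  0.00251458]), 'tau': array([ 3.04314446e-03, -5.64536977e+01,  1.23016767e+00, -1.93976927e+01,
        1.11811768e-02,  5.37938104e-03,  2.19998594e-05]), 'eef_pos': array([188.0682598 , 621.61558288, 218.09554652]), 'tool_rot': array([-3.13377435,  1.56913573, -1.85684768]), 'force': array([ 0.41957857, -0.51792349,  0.21461225]), 'torque': array([0.00267101, 0.01130629, 0.00819152]), 'width': 85.65322367295248}
```

View pics/scene0.png

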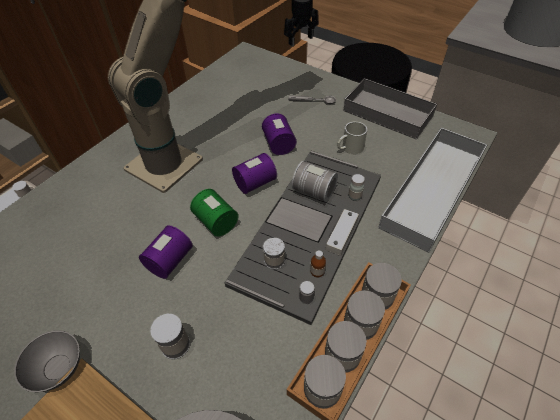

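View pics/top0.png

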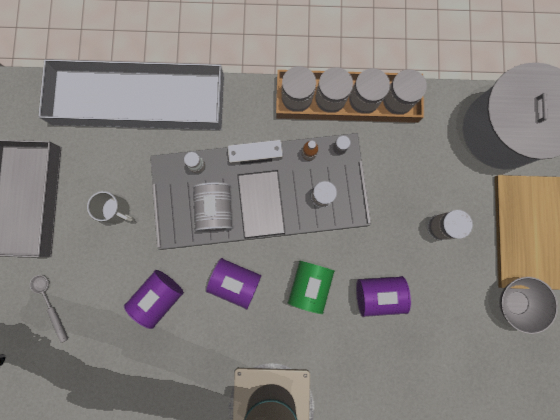

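Top view: the candidates are the steel tin lying at (212,207) on the deck, the purple ones at (153,299), (234,284), (383,297), the green one at (312,287), the upright small tin at (324,193) and the tall tin at (451,225). By its description (plain, ribbed, lying on the deck) the tin is (212,207). Next is a close crop to check this and to measure.

```bash
cat > h.py <<'E'
import numpy as np,cv2
from cell import ctrl,get_image,camera_params
from scipy.spatial.transform import Rotation as Ro
def ray(n,u,v,z,p=None):
    p=p or camera_params(n); R=Ro.from_euler('xyz',p['orientation']).as_matrix()
    d=R@np.array([(u-p['cx'])/p['fx'],-(v-p['cy'])/p['fy'],-1]); e=np.array(p['eye'])
    return e+d*(z-e[2])/d[2]
def proj(n,P,p=None):
    p=p or camera_params(n); R=Ro.from_euler('xyz',p['orientation']).as_matrix()
    c=R.T@(np.array(P)-p['eye']); return p['cx']+p['fx']*c[0]/-c[2], p['cy']+p['fy']*-c[1]/-c[2]
E
python3 - <<'E'
from h import *
im=cv2.imread("pics/top0.png")
c=im[125:260,140:380]; cv2.imwrite("pics/crop_top0.png",cv2.resize(c,None,fx=3.3,fy=3.3,interpolation=cv2.INTER_CUBIC))
im=cv2.imread("pics/scene0.png")
c=im[140:320,220:390]; cv2.imwrite("pics/crop_sc0.png",cv2.resize(c,None,fx=3.3,fy=3.3,interpolation=cv2.INTER_CUBIC))
E
```

```text
(no output)
```

View pics/crop_top0.png

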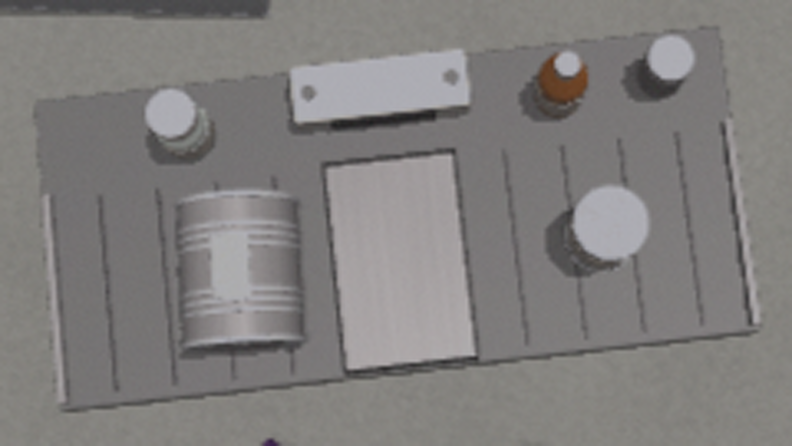

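View pics/crop_sc0.png

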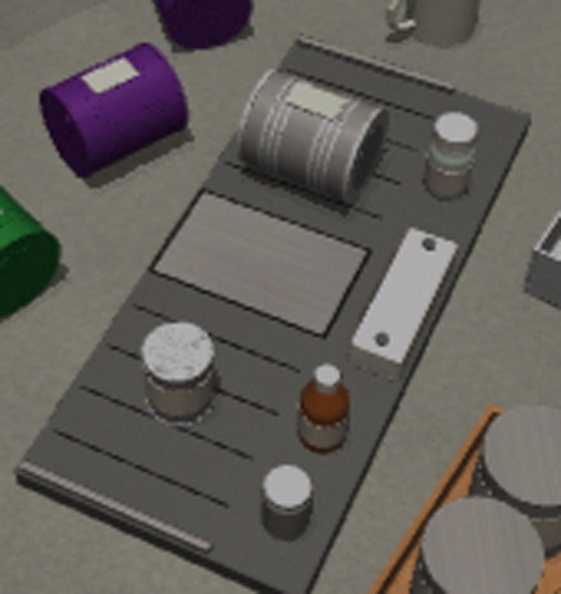

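The crop confirms it: a plain ribbed grey tin with a label on top, on the deck left of the plate in the top view. Plate corners in the crop are (325,164), (455,151), (478,357), (346,371).

```bash
cat >> h.py <<'E'
def platefit():
    cr=lambda q:(140+(q[0]+.5)/3.3-.5,125+(q[1]+.5)/3.3-.5)
    P=np.array([ray("top",*cr(q),24) for q in [(325,164),(455,151),(478,357),(346,371)]])
    return cr,P
E
python3 - <<'E'
from h import *
cr,P=platefit()
print(P.round(1)); m=P.mean(0); print("mid",m,"sizes",[np.linalg.norm(P[i]-P[(i+1)%4]).round(1) for i in range(4)])
x=(P[0]+P[1]-P[2]-P[3]);print("xaxis yaw",np.arctan2(x[1],x[0]))
y=(P[0]+P[3]-P[1]-P[2]);print("from y",np.arctan2(-y[0],y[1]))
for q in[(46,195),(64,402),(728,122),(756,325)]: print("lip",ray("top",*cr(q),34).round(1))
# scene plate
cs=lambda q:(220+(q[0]+.5)/3.3-.5,140+(q[1]+.5)/3.3-.5)
S=np.array([ray("scene",*cs(q),24) for q in[(207,191),(371,253),(326,334),(152,270)]]);print("scene mid",S.mean(0).round(1))
print("label",ray("top",*cr((231,266)),124).round(1))
print("label scene",ray("scene",*cs((317,97)),120).round(1))
# silhouette: tangent planes left/right at eye; ends at rims
e=camera_params("top")['eye']
for a,b in[((178,205),(182,340)),((298,200),(302,338))]:
    A=ray("top",*cr(a),74);B=ray("top",*cr(b),74);print("edge z74",A.round(1),B.round(1))
for q in[(240,192),(241,348)]:print("end z74/124",ray("top",*cr(q),74).round(1),ray("top",*cr(q),124).round(1))
E
```

```text
[[ 6.372e+02  1.112e+02  2.400e+01]
 [ 6.519e+02 -4.000e-01  2.400e+01]
 [ 4.746e+02 -2.490e+01  2.400e+01]
 [ 4.596e+02  8.650e+01  2.400e+01]]
mid [555.82308503  43.11871711  24.        ] sizes [np.float64(112.6), np.float64(179.0), np.float64(112.4), np.float64(179.4)]
xaxis yaw 0.1377934375306478
from y 0.13230228692856413
lip [601.4 346.2  34. ]
lip [426.6 320.1  34. ]
lip [ 681.8 -233.9   34. ]
lip [ 507.6 -258.3   34. ]
scene mid [558.1  47.9  24. ]
label [533.4 170.3 124. ]
label scene [532.1 180.5 120. ]
edge z74 [588.9 224.8  74. ] [478.5 215.8  74. ]
edge z74 [595.9 126.9  74. ] [482.8 118.9  74. ]
end z74/124 [601.2 174.6  74. ] [591.8 166.  124. ]
end z74/124 [473.3 167.9  74. ] [470.1 159.6 124. ]
```

```bash
cat >> h.py <<'E'
YAW=0.135; MID=np.array([556,44.5])
EX=np.array([np.cos(YAW),np.sin(YAW)]);EY=np.array([-np.sin(YAW),np.cos(YAW)])
def st(target=None,ang=YAW):
    s=ctrl.read_state();R=Ro.from_euler('xyz',s['tool_rot']).as_matrix();p=s['eef_pos']
    print("t",round(s['clock'],2),"p",p.round(1),"deck",((p[:2]-MID)@EX).round(1),((p[:2]-MID)@EY).round(1),"F",s['force'].round(1),"w",s['width'].round(1),"q",s['qpos'].round(2))
    print("R",R.round(3).tolist()); print("tool comps of deck +x",(R.T@[*EX,0]).round(3),"+y",(R.T@[*EY,0]).round(3),"+z",R.T[:,2].round(3))
    z=R[:,2]; a=np.arctan2(z[1],z[0]);
    print("jaw dir ang",a.round(3)," to tgt (world z rot)",((ang-a+np.pi/2)%np.pi-np.pi/2).round(3))
    if target is not None: print("tool shift",(R.T@(np.array(target)-p)).round(1))
E
python3 - <<'E'
from h import *
tin=MID+EX*-5.7+EY*129
b=tin+EY*33; print(b)
st([*b,218])
E
```

```text
[528.54823203 204.25885088]Traceback (most recent call last):
  File "<stdin>", line 4, in <module>
  File "h.py", line 19, in st
    print("t",round(s['clock'],2),"p",p.round(1),"deck",((p[:2]-MID)@EX).round(1),((p[:2]-MID)@EY).round(1),"F",s['force'].round(1),"w",s['width'].round(1),"q",s['qpos'].round(2))
                                                                                                                                        ^^^^^^^^^^^^^^^^
AttributeError: 'float' object has no attribute 'round'
```

```bash
sed -i "s/s\['width'\].round(1)/round(s['width'],1)/" h.py
python3 - <<'E'
from h import *
tin=MID+EX*-5.7+EY*129
b=tin+EY*33
st([*b,218],0.076)
E
```

```text
t 0.1 p [188.1 621.6 218.1] deck -286.9 621.4 F [ 0.4 -0.5  0.2] w 85.7 q [-1.34  0.63  0.04  1.52 -0.03  1.   -0.02]
R [[-0.0, -0.957, 0.29], [-0.002, 0.29, 0.957], [-1.0, -0.0, -0.002]]
tool comps of deck +x [-0.001 -0.909  0.416] +y [-0.002  0.416  0.909] +z [-1.    -0.    -0.002]
jaw dir ang 1.277  to tgt (world z rot) -1.201
tool shift [   0.6 -446.8 -300.8]
```

```bash
python3 -m handwheel '0 0 -40 -27 0 0 0;0 0 -40 -27 0 0 0;0 0 -40 -27 0 0 0;0 0 -40 -27 0 0 0;0 0 -40 -27 0 0 0;0 0 -40 -27 0 0 0;0 0 -40 -27 0 0 0;0 0 -40 -27 0 0 0;0 0 -40 -27 0 0 0;0 0 -40 -27 0 0 0'
python3 - <<'E'
from h import *
tin=MID+EX*-5.7+EY*129
b=tin+EY*33
st([*b,218],0.076)
E
```

```text
clock: 1.1
eef_pos: [496.0, 242.9, 212.2]
tool_rot: [2.013, 1.562, -2.974]
force: [1.3, 1.9, 0.6]
width: 42.9
t 1.1 p [496.  242.9 212.2] deck -32.7 204.6 F [1.3 1.9 0.6] w 42.9 q [-0.53  0.5   0.04  1.79 -0.03  0.86  0.82]
R [[-0.008, -0.962, 0.272], [-0.001, 0.272, 0.962], [-1.0, 0.008, -0.004]]
tool comps of deck +x [-0.008 -0.917  0.399] +y [-0.     0.399  0.917] +z [-1.     0.008 -0.004]
jaw dir ang 1.296  to tgt (world z rot) -1.22
tool shift [ -6.  -41.7 -28.3]
```

```bash
python3 -m handwheel '0 -3 -40 -28 0 0 0;0 0 0 0 0.15 0 0;0 0 0 0 0.15 0 0;0 0 0 0 0.15 0 0;0 0 0 0 0.15 0 0;0 0 0 0 0.15 0 0;0 0 0 0 0.15 0 0;0 0 0 0 0.15 0 0;0 0 0 0 0.15 0 0;0 0 0 0 0.02 0 0'
python3 - <<'E'
from h import *
tin=MID+EX*-5.7+EY*129
b=tin+EY*30
st([*b,160],0.1)
im=get_image("top");cv2.imwrite("pics/t1.png",cv2.resize(im[100:280,120:400],None,fx=2.8,fy=2.8))
cv2.imwrite("pics/w1.png",get_image("wrist"))
E
```

```text
clock: 2.1
eef_pos: [531.9, 188.8, 211.4]
tool_rot: [-2.571, 1.556, -2.502]
force: [-1.3, -0.1, 0.1]
width: 42.9
t 2.1 p [531.9 188.8 211.4] deck -4.4 146.2 F [-1.3 -0.1  0.1] w 42.9 q [-0.65  0.55  0.4   1.76 -0.25  0.9  -0.08]
R [[-0.012, -0.068, 0.998], [-0.009, 0.998, 0.068], [-1.0, -0.008, -0.013]]
tool comps of deck +x [-0.013  0.067  0.998] +y [-0.007  0.998 -0.067] +z [-1.    -0.008 -0.013]
jaw dir ang 0.068  to tgt (world z rot) 0.032
tool shift [51.3 13.1 -1.5]
```

View pics/w1.png

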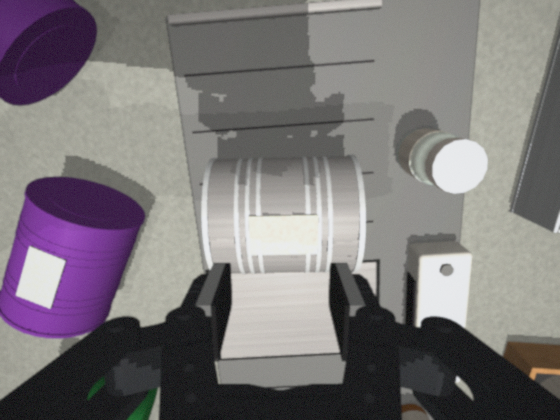

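View pics/t1.png

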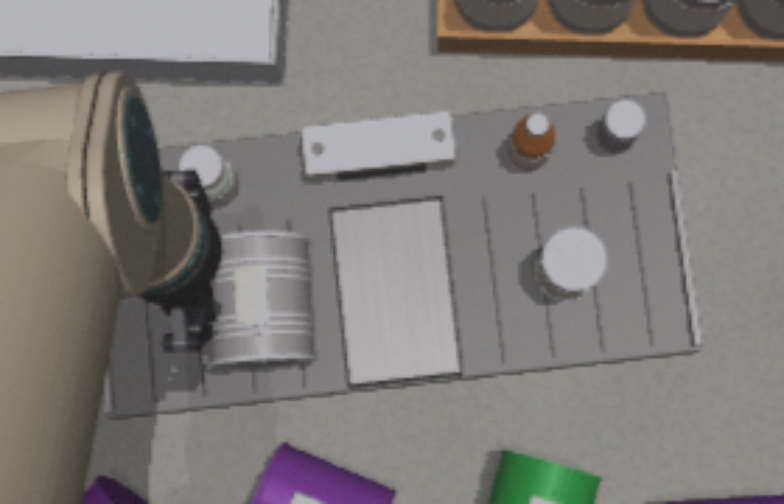

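Run:
```python
from h import *
p=camera_params("wrist");print(p['eye'].round(1))
for q,z in[((283,236),124),((238,158),115),((322,158),115),((208,210),124),((362,210),124)]:
    P=ray("wrist",*q,z,p);d=P[:2]-MID;print(q,P.round(1),"deck",(d@EX).round(1),(d@EY).round(1))
for q in[(172,22),(381,5)]:
    P=ray("wrist",*q,34,p);d=P[:2]-MID;print("lip",(d@EX).round(1),(d@EY).round(1))
```

```text
[528.8 263.8 366. ]
(283, 236) [534.8 171.3 124. ] deck -3.9 128.5
(238, 158) [499.  224.1 115. ] deck -32.3 185.6
(322, 158) [558.  228.4 115. ] deck 26.7 182.0
(208, 210) [480.1 187.  124. ] deck -56.0 151.4
(362, 210) [589.1 195.2 124. ] deck 53.1 144.9
lip -87.7 291.2
lip 86.5 292.3
```

```bash
python3 -m handwheel '0 0 8 0 0 0 0;0 0 8 0 0 0 0;0 20 0 0 0 0 0;0 20 0 0 0 0 0;0 20 0 0 0 0 0;0 10 0 0 0 0 0;0 0 0 0 0 0 0'
python3 - <<'E'
from h import *
st([*(MID+EX*-4+EY*162),135],0.08)
cv2.imwrite("pics/w2.png",get_image("wrist"))
E
```

```text
clock: 2.9
eef_pos: [530.5, 210.9, 139.9]
tool_rot: [-2.87, 1.56, -2.783]
force: [-0.6, -0.9, 0.4]
width: 42.3
t 2.9 p [530.5 210.9 139.9] deck -2.9 168.3 F [-0.6 -0.9  0.4] w 42.3 q [-0.65  0.64  0.34  1.82 -0.3   0.74 -0.05]
R [[-0.01, -0.086, 0.996], [-0.004, 0.996, 0.086], [-1.0, -0.003, -0.01]]
tool comps of deck +x [-0.01   0.049  0.999] +y [-0.002  0.999 -0.049] +z [-1.    -0.003 -0.01 ]
jaw dir ang 0.086  to tgt (world z rot) -0.006
tool shift [ 4.9 -6.3 -0.7]
```

View pics/w2.png

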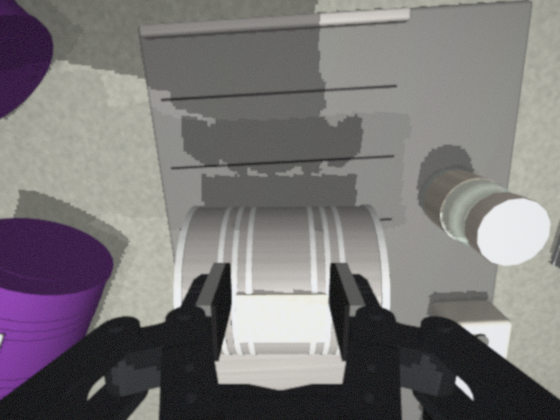

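Fingertips straddle the tin's top at columns 215–350, and the tin spans 178–388, so they are centred. Now easing down until contact.

```bash
python3 -m handwheel '0 5 -8 0 0 0 0;0 4 0 0 0 0 0;0 4 0 0 0 0 0;0 0 0 0 0 0 0'
python3 - <<'E'
from h import *
st()
E
python3 -m handwheel '0 4 0 0 0 0 0;0 0 0 0 0 0 0'
```

```text
clock: 3.35
eef_pos: [533.5, 202.6, 129.1]
tool_rot: [-2.899, 1.566, -2.813]
force: [0.7, 0.0, 0.1]
width: 42.6
t 3.35 p [533.5 202.6 129.1] deck -1.1 159.7 F [0.7 0.  0.1] w 42.6 q [-0.62  0.66  0.33  1.83 -0.31  0.71 -0.03]
R [[-0.005, -0.086, 0.996], [-0.002, 0.996, 0.086], [-1.0, -0.001, -0.005]]
tool comps of deck +x [-0.005  0.049  0.999] +y [-0.001  0.999 -0.049] +z [-1.    -0.001 -0.005]
jaw dir ang 0.086  to tgt (world z rot) 0.049
clock: 3.55
eef_pos: [533.8, 202.7, 125.2]
tool_rot: [-2.946, 1.567, -2.86]
force: [0.0, 0.1, -1.0]
width: 42.5
```

```bash
python3 -m handwheel '0 3 0 0 0 0 0;0 0 0 0 0 0 0'; python3 -m handwheel '0 3 0 0 0 0 0;0 0 0 0 0 0 0';python3 -m handwheel '0 3 0 0 0 0 0;0 0 0 0 0 0 0'
```

```text
clock: 3.75
eef_pos: [533.8, 202.9, 122.0]
tool_rot: [-2.98, 1.567, -2.893]
force: [-0.7, -0.5, 0.8]
width: 42.7
clock: 3.95
eef_pos: [533.8, 203.1, 118.8]
tool_rot: [-2.99, 1.567, -2.903]
force: [-0.6, 0.7, -0.6]
width: 42.7
clock: 4.15
eef_pos: [533.8, 203.1, 115.6]
tool_rot: [-2.99, 1.567, -2.903]
force: [-0.5, -0.0, 0.8]
width: 42.7
```

```bash
python3 -m handwheel '0 2 0 0 0 0 0;0 0 0 0 0 0 0'; python3 -m handwheel '0 2 0 0 0 0 0;0 0 0 0 0 0 0'
python3 - <<'E'
from h import *
st()
cv2.imwrite("pics/w3.png",get_image("wrist"));cv2.imwrite("pics/s3.png",cv2.resize(get_image("scene")[130:250,240:400],None,fx=4,fy=4))
E
```

```text
clock: 4.35
eef_pos: [533.7, 203.1, 113.3]
tool_rot: [-2.986, 1.567, -2.899]
force: [-0.3, -0.7, 0.2]
width: 42.5
clock: 4.55
eef_pos: [533.8, 203.1, 111.2]
tool_rot: [-2.988, 1.567, -2.901]
force: [0.0, 0.1, -0.5]
width: 43.0
t 4.55 p [533.8 203.1 111.2] deck -0.7 160.1 F [ 0.   0.1 -0.5] w 43.0 q [-0.62  0.68  0.32  1.84 -0.32  0.67 -0.02]
R [[-0.004, -0.087, 0.996], [-0.001, 0.996, 0.087], [-1.0, -0.001, -0.004]]
tool comps of deck +x [-0.004  0.048  0.999] +y [-0.     0.999 -0.048] +z [-1.    -0.001 -0.004]
jaw dir ang 0.087  to tgt (world z rot) 0.048
```

View pics/w3.png

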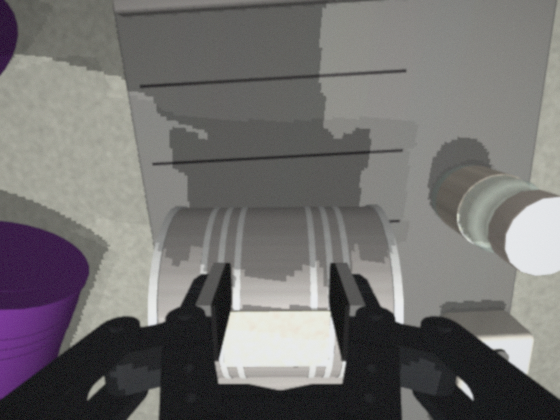

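View pics/s3.png

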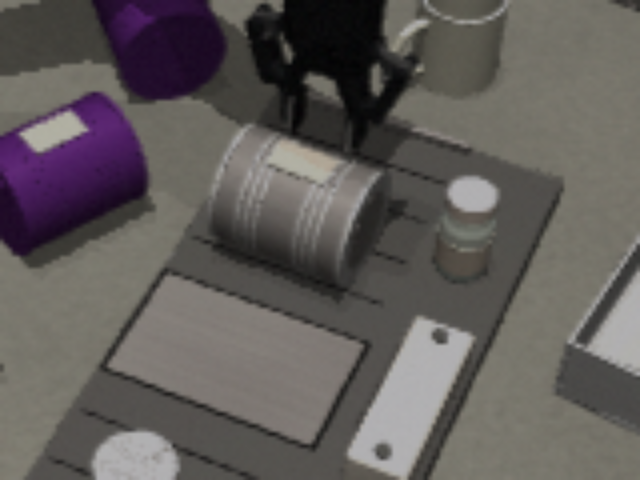

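No contact at this offset, so the tip's height offset is uncertain. I'll calibrate by touching the very top.

```bash
python3 -m handwheel '0 -14 0 0 0 0 0;0 -14 0 0 0 0 0;0 0 -10 0 0 0 0;0 0 -10 0 0 0 0;0 0 -9 0 0 0 0;0 3 0 0 0 0 0;0 0 0 0 0 0 0'; python3 -m handwheel '0 3 0 0 0 0 0;0 0 0 0 0 0 0';python3 -m handwheel '0 3 0 0 0 0 0;0 0 0 0 0 0 0'
```

```text
clock: 5.35
eef_pos: [537.1, 170.1, 139.0]
tool_rot: [-2.716, 1.568, -2.632]
force: [-0.2, -0.3, 0.3]
width: 43.0
clock: 5.55
eef_pos: [536.6, 170.1, 135.0]
tool_rot: [-2.851, 1.567, -2.767]
force: [0.4, 0.7, -0.0]
width: 42.8
clock: 5.75
eef_pos: [536.3, 170.7, 131.2]
tool_rot: [-2.904, 1.566, -2.819]
force: [-0.7, -0.1, -0.2]
width: 42.7
```

```bash
python3 -m handwheel '0 3 0 0 0 0 0;0 0 0 0 0 0 0'; python3 -m handwheel '0 2 0 0 0 0 0;0 0 0 0 0 0 0';python3 -m handwheel '0 1.5 0 0 0 0 0;0 0 0 0 0 0 0'
```

```text
clock: 5.95
eef_pos: [536.1, 171.2, 127.8]
tool_rot: [-2.926, 1.566, -2.84]
force: [-0.7, 0.2, -0.6]
width: 42.8
clock: 6.15
eef_pos: [536.1, 171.4, 125.6]
tool_rot: [-2.943, 1.566, -2.857]
force: [-0.7, 1.1, -0.4]
width: 42.6
clock: 6.35
eef_pos: [536.2, 171.4, 124.1]
tool_rot: [-2.944, 1.566, -2.857]
force: [-0.5, -0.1, -0.3]
width: 42.7
```

```bash
python3 -m handwheel '0 1.5 0 0 0 0 0;0 0 0 0 0 0 0'; python3 -m handwheel '0 1.5 0 0 0 0 0;0 0 0 0 0 0 0';python3 -m handwheel '0 1.5 0 0 0 0 0;0 0 0 0 0 0 0'
```

```text
clock: 6.55
eef_pos: [536.2, 171.4, 122.5]
tool_rot: [-2.936, 1.566, -2.849]
force: [-0.9, -0.1, -0.3]
width: 42.7
clock: 6.75
eef_pos: [536.3, 171.4, 120.9]
tool_rot: [-2.946, 1.566, -2.86]
force: [-0.1, -0.2, -0.7]
width: 42.9
clock: 6.95
eef_pos: [536.3, 171.3, 119.3]
tool_rot: [-2.94, 1.566, -2.853]
force: [-1.1, -0.0, -0.0]
width: 42.5
```

```bash
python3 -m handwheel '0 1.5 0 0 0 0 0;0 0 0 0 0 0 0'; python3 -m handwheel '0 1.5 0 0 0 0 0;0 0 0 0 0 0 0'
python3 - <<'E'
from h import *
st()
cv2.imwrite("pics/w4.png",get_image("wrist"));cv2.imwrite("pics/s4.png",cv2.resize(get_image("scene")[130:250,240:400],None,fx=4,fy=4))
E
```

```text
clock: 7.15
eef_pos: [536.2, 171.4, 117.7]
tool_rot: [-2.944, 1.566, -2.857]
force: [-0.5, 0.3, -0.9]
width: 42.8
clock: 7.35
eef_pos: [536.2, 171.4, 116.0]
tool_rot: [-2.944, 1.566, -2.858]
force: [-0.1, -1.1, -0.4]
width: 43.0
t 7.35 p [536.2 171.4 116. ] deck -2.5 128.4 F [-0.1 -1.1 -0.4] w 43.0 q [-0.56  0.66  0.32  1.86 -0.32  0.67  0.03]
R [[-0.004, -0.086, 0.996], [-0.001, 0.996, 0.086], [-1.0, -0.001, -0.004]]
tool comps of deck +x [-0.004  0.048  0.999] +y [-0.001  0.999 -0.048] +z [-1.    -0.001 -0.004]
jaw dir ang 0.087  to tgt (world z rot) 0.048
```

View pics/s4.png

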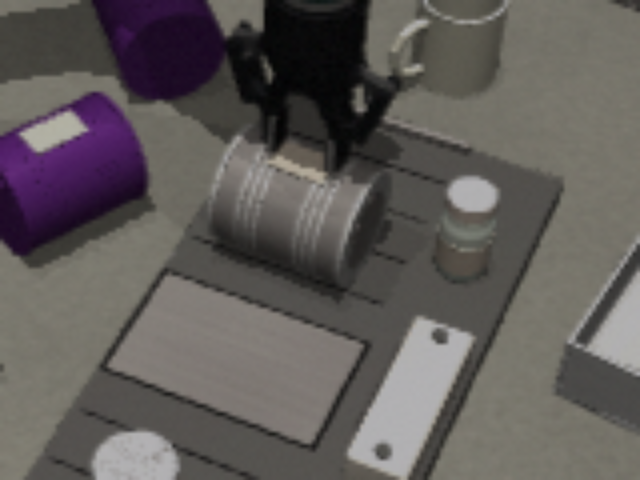

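View pics/w4.png

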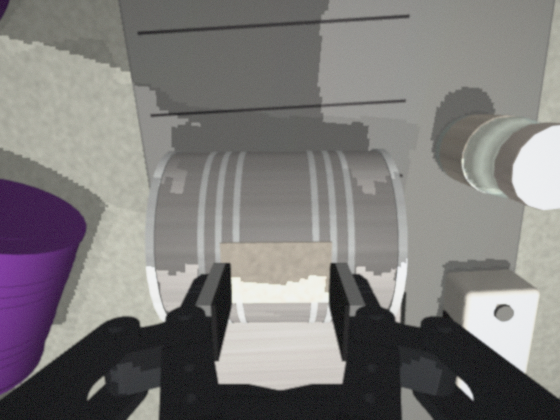

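Run:
```python
from h import *
p=camera_params("wrist");s=ctrl.read_state();R=Ro.from_euler('xyz',s['tool_rot']).as_matrix()
for dx in(-11,0,8):
  for dz in (-21,21):
    print(dx,dz,np.round(proj("wrist",s['eef_pos']+R@[dx,0,dz],p),1))
for v in (265,272,243,300): 
    P=ray("wrist",280,v,124,p);d=P[:2]-MID;print(v,P.round(1),(d@EY).round(1))
print(p['eye'])
im=cv2.imread("pics/w4.png");cv2.imwrite("pics/w4c.png",cv2.resize(im[140:330,140:420],None,fx=2.8,fy=2.8))
```

```text
-11 -21 [232.  277.8]
-11 21 [326.  277.8]
0 -21 [235.  267.1]
0 21 [323.1 267.1]
8 -21 [236.9 260.2]
8 21 [321.2 260.1]
265 [536.5 176.1 124. ] 133.1
272 [536.8 172.7 124. ] 129.6
243 [535.5 186.8 124. ] 143.7
300 [538.  158.4 124. ] 115.3
[531.01986324 245.09980205 271.20706503]
```

View pics/w4c.png

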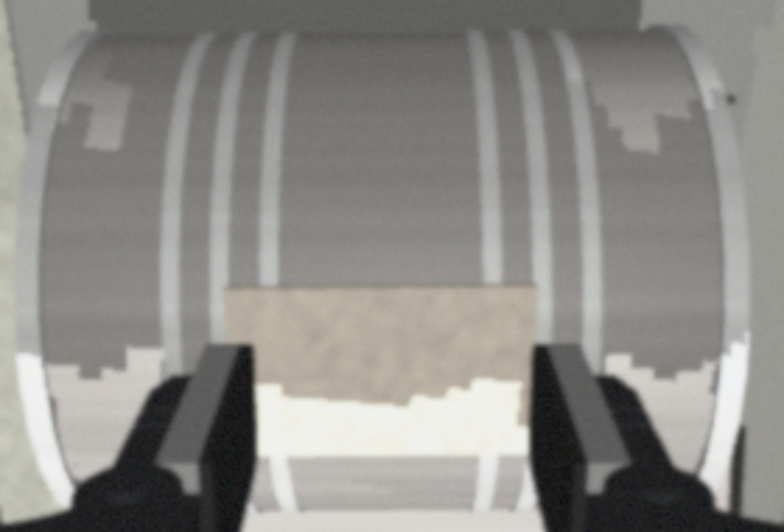

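Run:
```python
from h import *
p=camera_params("wrist");s=ctrl.read_state();R=Ro.from_euler('xyz',s['tool_rot']).as_matrix()
for dx in(-20,-14,-11,-8,-4,0,4,8):
    print(dx,[np.round(proj("wrist",s['eef_pos']+R@[dx,dy,-21.4],p),1).tolist() for dy in(-11,-4,4,11)])
```

```text
-20 [[229.4, 310.5], [228.8, 296.1], [228.0, 279.1], [227.2, 263.9]]
-14 [[231.3, 303.1], [230.6, 289.1], [229.9, 272.7], [229.2, 257.9]]
-11 [[232.1, 299.6], [231.5, 285.9], [230.8, 269.7], [230.1, 255.1]]
-8 [[232.9, 296.3], [232.3, 282.7], [231.7, 266.7], [231.0, 252.4]]
-4 [[234.0, 291.9], [233.4, 278.6], [232.8, 263.0], [232.2, 249.0]]
0 [[235.0, 287.8], [234.5, 274.7], [233.8, 259.4], [233.3, 245.7]]
4 [[236.0, 283.9], [235.5, 271.0], [234.9, 256.0], [234.3, 242.5]]
8 [[236.9, 280.1], [236.4, 267.5], [235.8, 252.7], [235.3, 239.5]]
```

```bash
for i in 1 ; do python3 -m handwheel '0 1.5 0 0 0 0 0;0 0 0 0 0 0 0'; done; python3 -m handwheel '0 1.5 0 0 0 0 0;0 0 0 0 0 0 0'; python3 -m handwheel '0 1.5 0 0 0 0 0;0 0 0 0 0 0 0'
```

```text
clock: 7.65
eef_pos: [536.5, 171.4, 114.6]
tool_rot: [-2.935, 1.567, -2.849]
force: [-0.6, 0.5, 0.9]
width: 42.9
clock: 7.85
eef_pos: [536.5, 171.4, 113.0]
tool_rot: [-2.948, 1.567, -2.861]
force: [0.9, -0.9, -0.3]
width: 42.7
clock: 8.05
eef_pos: [536.5, 171.4, 111.4]
tool_rot: [-2.936, 1.567, -2.849]
force: [0.1, 0.7, -0.9]
width: 42.6
```

Run:
```python
from h import *
a=get_image("wrist")[140:330,140:420];b=get_image("scene")[140:230,270:350]
cv2.imwrite("pics/w5.png",cv2.resize(a,None,fx=2.8,fy=2.8));cv2.imwrite("pics/s5.png",cv2.resize(b,None,fx=6.5,fy=6.5,interpolation=cv2.INTER_CUBIC))
```

```text
(no output)
```

View pics/w5.png

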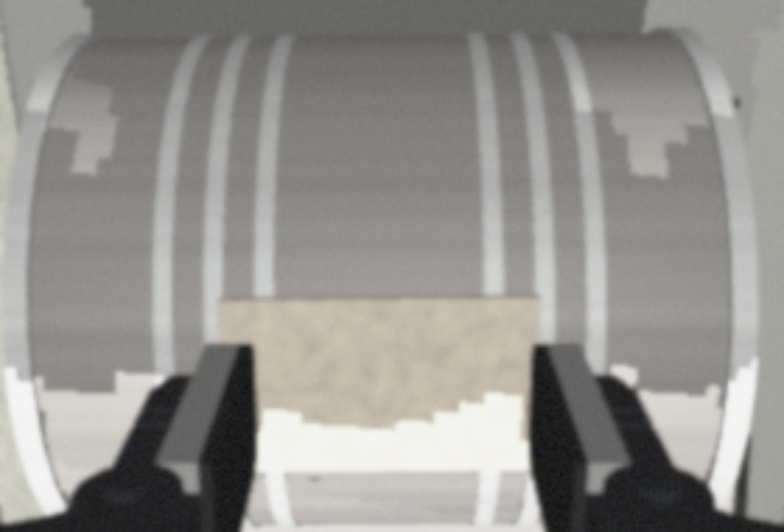

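View pics/s5.png

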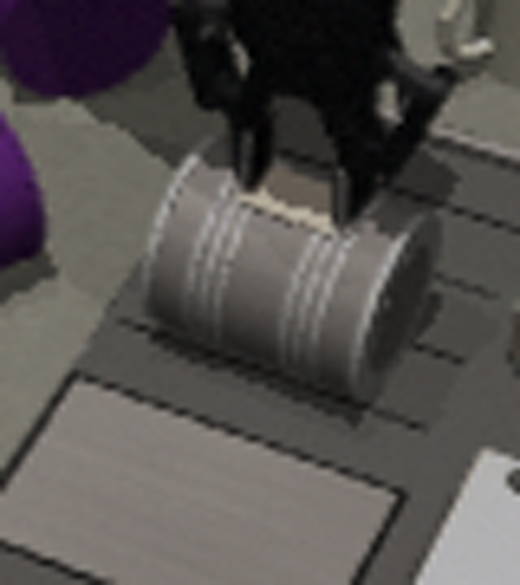

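```bash
python3 -m handwheel '0 1.5 0 0 0 0 0;0 0 0 0 0 0 0'; python3 -m handwheel '0 1.5 0 0 0 0 0;0 0 0 0 0 0 0'
python3 - <<'E'
from h import *
p=camera_params("wrist")
a=get_image("wrist");cv2.imwrite("pics/w6.png",cv2.resize(a[140:330,140:420],None,fx=2.8,fy=2.8))
E
```

```text
clock: 8.35
eef_pos: [536.8, 171.4, 110.0]
tool_rot: [-2.935, 1.568, -2.849]
force: [0.1, 0.0, -0.2]
width: 42.6
clock: 8.55
eef_pos: [537.2, 171.6, 110.1]
tool_rot: [2.992, 1.569, 3.079]
force: [-0.1, -0.1, -0.3]
width: 42.8
```

View pics/w6.png

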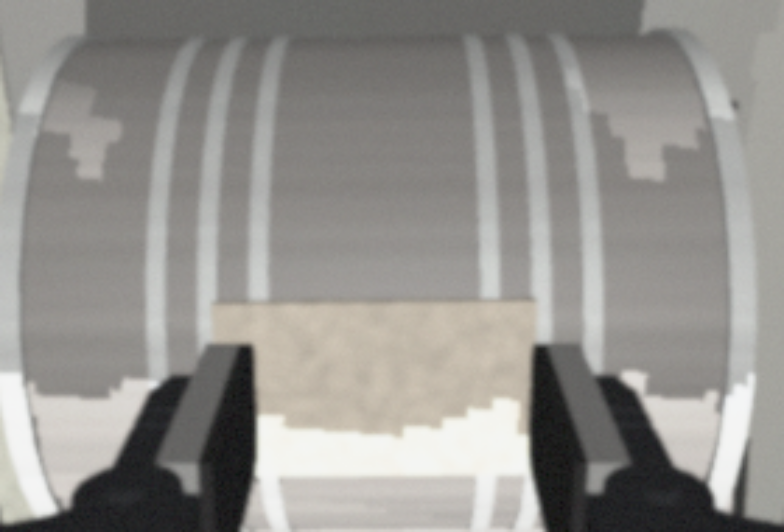

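z stalled at 110, so this is contact: the half-open tip lies about 14 mm behind the TCP. Next I check the press force.

```bash
python3 -m handwheel '0 2 0 0 0 0 0'; python3 -m handwheel '0 1.5 -3 0 -0.01 0 0;0 1.5 -4 0 -0.01 0 0'
```

```text
clock: 8.7
eef_pos: [537.5, 171.8, 109.5]
tool_rot: [2.408, 1.569, 2.494]
force: [-6.2, -1.2, 27.2]
width: 42.7
clock: 8.9
eef_pos: [538.2, 166.1, 109.6]
tool_rot: [1.656, 1.566, 1.763]
force: [-3.8, -0.9, 13.9]
width: 42.6
```

```bash
python3 -m handwheel '0 1 -6 0 -0.01 0 0;0 1 -6 0 -0.01 0 0;0 1.2 -6 0 -0.01 0 0;0 1.3 -6 0 -0.01 0 0;0 1.5 -6 0 -0.01 0 0'
python3 - <<'E'
from h import *
st()
a=get_image("wrist");cv2.imwrite("pics/w7.png",a)
E
```

```text
clock: 9.4
eef_pos: [541.9, 136.2, 108.1]
tool_rot: [1.382, 1.563, 1.539]
force: [-3.3, -0.9, 10.2]
width: 42.3
t 9.4 p [541.9 136.2 108.1] deck -1.7 92.7 F [-3.3 -0.9 10.2] w 42.3 q [-0.47  0.66  0.28  1.89 -0.3   0.63  0.15]
R [[0.0, -0.156, 0.988], [0.008, 0.988, 0.156], [-1.0, 0.008, 0.002]]
tool comps of deck +x [ 0.001 -0.022  1.   ] +y [0.008 1.    0.022] +z [-1.     0.008  0.002]
jaw dir ang 0.157  to tgt (world z rot) -0.022
```

View pics/w7.png

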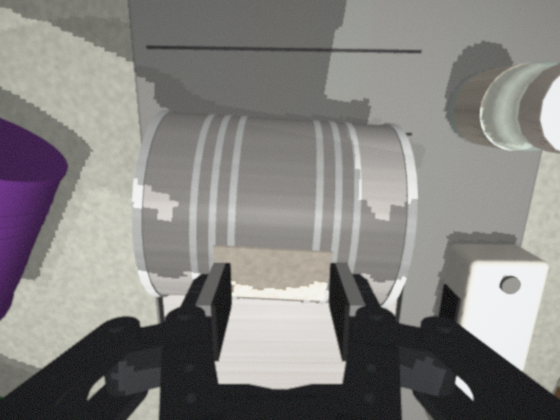

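```bash
python3 -m handwheel '0 1.8 -6 0 0 0 0;0 2 -6 0 0 0 0;0 2 -5 0 0 0 0'
python3 - <<'E'
from h import *
st()
E
```

```text
clock: 9.75
eef_pos: [544.0, 115.5, 104.8]
tool_rot: [1.455, 1.564, 1.61]
force: [-3.7, -1.7, 10.8]
width: 42.7
t 9.75 p [544.  115.5 104.8] deck -2.3 72.0 F [-3.7 -1.7 10.8] w 42.7 q [-0.43  0.67  0.27  1.89 -0.3   0.62  0.19]
R [[-0.0, -0.154, 0.988], [0.007, 0.988, 0.154], [-1.0, 0.007, 0.001]]
tool comps of deck +x [ 0.001 -0.02   1.   ] +y [0.007 1.    0.02 ] +z [-1.     0.007  0.001]
jaw dir ang 0.155  to tgt (world z rot) -0.02
```

```bash
python3 -m handwheel '0 1 0 0 0 0 0;0 -8 0 0 0 0 0;0 -14 0 0 0 0 0;0 -14 0 0 0 0 0;0 -10 20 0 0 0 0;0 -10 25 0 0 0 0;0 -10 20 0 0 0 0;0 0 0 0 0 0 0'
python3 - <<'E'
from h import *
st()
np.save("wp.npy",camera_params("wrist"),allow_pickle=True)
a=get_image("wrist");cv2.imwrite("pics/w8.png",a)
a=get_image("top");cv2.imwrite("pics/t8.png",cv2.resize(a[125:260,140:380],None,fx=3.3,fy=3.3,interpolation=cv2.INTER_CUBIC))
E
```

```text
clock: 10.55
eef_pos: [534.6, 178.6, 174.3]
tool_rot: [1.298, 1.565, 1.448]
force: [0.2, 0.8, -0.3]
width: 42.5
t 10.55 p [534.6 178.6 174.3] deck -3.1 135.8 F [ 0.2  0.8 -0.3] w 42.5 q [-0.58  0.58  0.33  1.82 -0.26  0.78  0.03]
R [[0.001, -0.149, 0.989], [0.005, 0.989, 0.149], [-1.0, 0.005, 0.001]]
tool comps of deck +x [ 0.001 -0.015  1.   ] +y [0.005 1.    0.015] +z [-1.     0.005  0.001]
jaw dir ang 0.15  to tgt (world z rot) -0.015
```

View pics/w8.png

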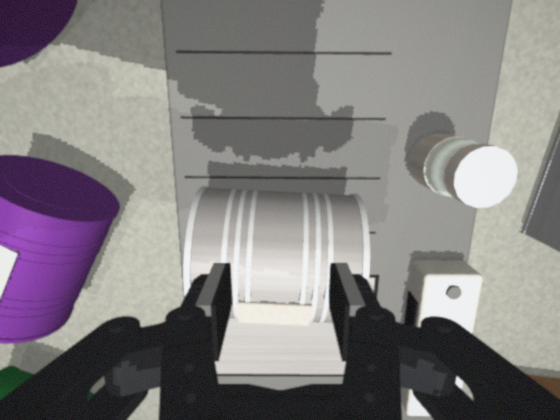

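View pics/t8.png

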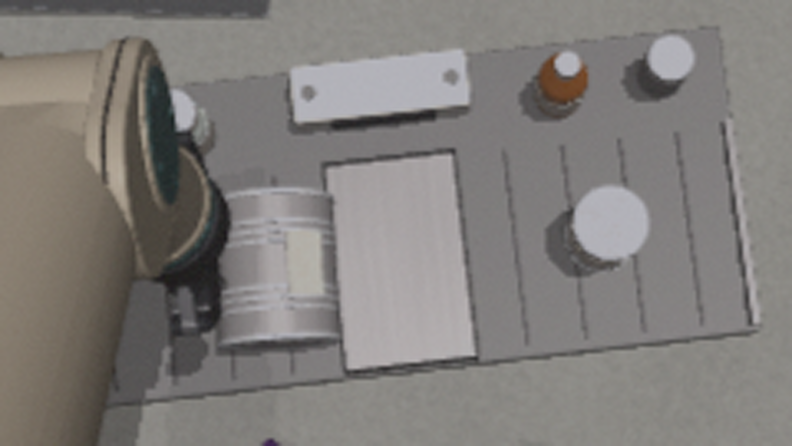

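```bash
cat >> h.py <<'E'
def D(P): d=np.array(P)[:2]-MID; return np.array([d@EX,d@EY])
def tang(n,a,b,p=None,side=1):
    """axis line of a r=50 cylinder (axis z=74) from silhouette edge pixels a,b; returns deck pts of the axis nearest each. side=+1: edge is at the +y side"""
    p=p or camera_params(n);e=np.array(p['eye']);A=ray(n,*a,74,p);B=ray(n,*b,74,p)
    nrm=np.cross(A-e,B-e);nrm/=np.linalg.norm(nrm)
    if nrm[1]*side<0:nrm=-nrm
    # shift plane by 50 inward, intersect z=74
    h=nrm[:2];k=50/np.linalg.norm(h); o=np.array([*(-h/np.linalg.norm(h)*k),0])
    a2,b2=D(A+o),D(B+o); t=np.arctan2(b2[1]-a2[1],b2[0]-a2[0]); print(n,"axis deck pts",a2.round(1),b2.round(1),"yaw",((t+np.pi/2)%np.pi-np.pi/2).round(3))
E
python3 - <<'E'
from h import *
cr,_=platefit()
p=np.load("wp.npy",allow_pickle=True).item()
tang("wrist",(207,189),(358,196),p,1)
tang("top",cr((332,200)),cr((339,338)),None,-1)
tang("top",cr((228,200)),cr((220,338)),None,1)
print("old");tang("top",cr((298,200)),cr((302,338)),None,-1);tang("top",cr((178,205)),cr((182,340)),None,1)
for q in[(246,312),]:pass
print("x ends wrist",D(ray("wrist",187,250,110,p)),D(ray("wrist",368,250,110,p)))
print("bystander jar",D(ray("top",*cr((170,112)),109)))
E
python3 - <<'E'
from h import *
im=cv2.imread("pics/w8.png");cv2.imwrite("pics/w8c.png",cv2.resize(im[170:340,160:400],None,fx=3.3,fy=3.3,interpolation=cv2.INTER_CUBIC))
E
```

```text
wrist axis deck pts [-58.   99.3] [53.2 95.5] yaw -0.034
top axis deck pts [50.  98.7] [-63.3 104. ] yaw -0.046
top axis deck pts [49.4 82.9] [-62.8  99.2] yaw -0.144
old
top axis deck pts [ 53.9 126.5] [-59.2 133.8] yaw -0.065
top axis deck pts [ 54.2 123.2] [-56.5 129.2] yaw -0.054
x ends wrist [-64.03588862 117.16660608] [ 56.12176393 118.77180384]
bystander jar [125.29857758 167.45785067]
```

View pics/w8c.png

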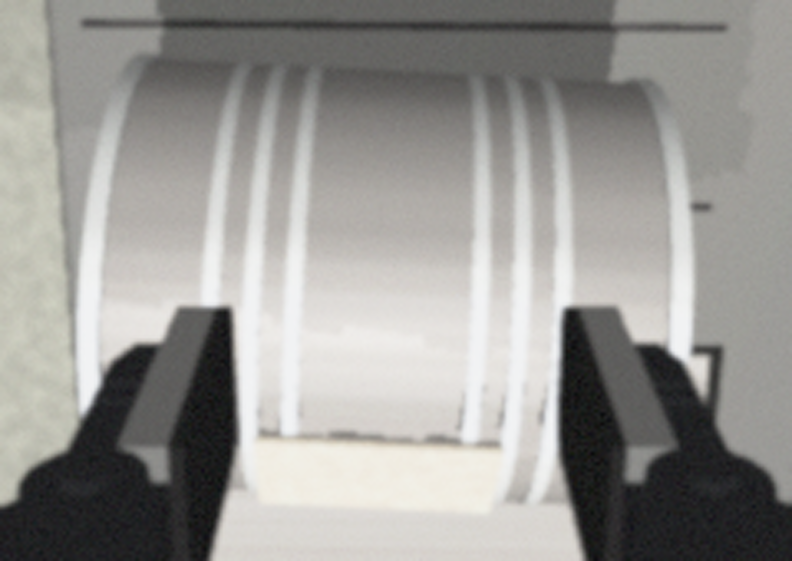

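```bash
python3 -m handwheel '0 14 -6 0 0.03 0 0;0 14 -4 0 0.02 0 0;0 14 0 0 0 0 0;0 10 0 0 0 0 0;0 5 0 0 0 0 0;0 0 0 0 0 0 0'
python3 - <<'E'
from h import *
st()
E
```

```text
clock: 11.25
eef_pos: [535.7, 155.7, 112.3]
tool_rot: [-2.4, 1.566, -2.314]
force: [-0.3, 0.1, 0.0]
width: 42.6
t 11.25 p [535.7 155.7 112.3] deck -5.2 112.9 F [-0.3  0.1  0. ] w 42.6 q [-0.53  0.66  0.31  1.88 -0.31  0.65  0.05]
R [[-0.003, -0.085, 0.996], [-0.004, 0.996, 0.085], [-1.0, -0.003, -0.004]]
tool comps of deck +x [-0.004  0.05   0.999] +y [-0.003  0.999 -0.05 ] +z [-1.    -0.003 -0.004]
jaw dir ang 0.085  to tgt (world z rot) 0.05
```

```bash
python3 -m handwheel '0 0 8 0 0 0 0;0 0 0 0 0 0 0;0 3 0 0 0 0 0;0 0 0 0 0 0 0'; python3 -m handwheel '0 1.5 0 0 0 0 0'; python3 -m handwheel '0 1.5 0 0 0 0 0'
python3 - <<'E'
from h import *
st()
E
```

```text
clock: 11.65
eef_pos: [535.9, 164.8, 110.3]
tool_rot: [-2.012, 1.568, -1.926]
force: [0.6, -0.3, -0.2]
width: 43.0
clock: 11.75
eef_pos: [536.3, 165.0, 109.1]
tool_rot: [-1.673, 1.569, -1.587]
force: [0.6, -0.3, 0.1]
width: 42.5
clock: 11.85
eef_pos: [536.3, 165.0, 107.6]
tool_rot: [-1.596, 1.569, -1.51]
force: [-1.0, 1.1, 0.1]
width: 43.1
t 11.85 p [536.3 165.  107.6] deck -3.3 122.1 F [-1.   1.1  0.1] w 43.1 q [-0.55  0.67  0.31  1.88 -0.32  0.64  0.04]
R [[0.0, -0.086, 0.996], [-0.002, 0.996, 0.086], [-1.0, -0.002, -0.0]]
tool comps of deck +x [-0.     0.049  0.999] +y [-0.002  0.999 -0.049] +z [-1.    -0.002 -0.   ]
jaw dir ang 0.086  to tgt (world z rot) 0.049
```

```bash
python3 -m handwheel '0 1 0 0 0 0 0;0 0.5 -5 0 0 0 0;0 0 -6 0 -0.005 0 0;0 0.2 -6 0 -0.005 0 0;0 0.4 -6 0 -0.005 0 0;0 0.6 -6 0 -0.005 0 0'
python3 - <<'E'
from h import *
st()
cv2.imwrite("pics/w9.png",get_image("wrist"))
E
```

```text
clock: 12.45
eef_pos: [538.9, 139.6, 109.5]
tool_rot: [1.249, 1.566, 1.357]
force: [-2.7, 0.5, 8.3]
width: 42.9
t 12.45 p [538.9 139.6 109.5] deck -4.1 96.6 F [-2.7  0.5  8.3] w 42.9 q [-0.49  0.66  0.29  1.89 -0.31  0.63  0.1 ]
R [[0.001, -0.108, 0.994], [0.005, 0.994, 0.108], [-1.0, 0.005, 0.002]]
tool comps of deck +x [0.002 0.027 1.   ] +y [ 0.005  1.    -0.027] +z [-1.     0.005  0.002]
jaw dir ang 0.108  to tgt (world z rot) 0.027
```

View pics/w9.png

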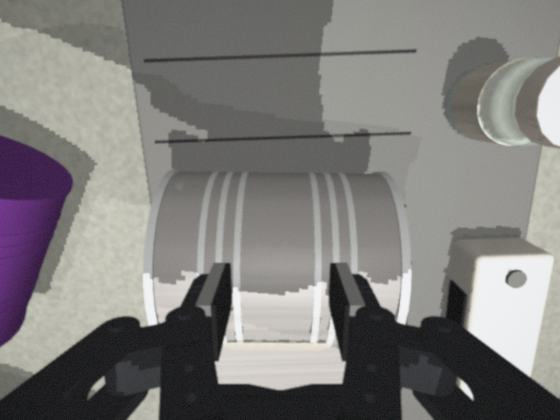

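```bash
python3 -m handwheel '0 0.8 -6 0 -0.005 0 0;0 0.9 -6 0 -0.005 0 0;0 0.9 -6 0 -0.005 0 0;0 1 -6 0 -0.005 0 0;0 1.2 -6 0 -0.005 0 0;0 1.3 -6 0 0 0 0;0 1.5 -6 0 0 0 0;0 1.7 -6 0 0 0 0'
python3 - <<'E'
from h import *
st()
p=camera_params("wrist");np.save("wp.npy",p,allow_pickle=True)
cv2.imwrite("pics/w10.png",get_image("wrist"))
E
```

```text
clock: 13.3
eef_pos: [544.1, 88.6, 108.7]
tool_rot: [1.308, 1.561, 1.436]
force: [-3.5, -0.3, 11.8]
width: 42.3
t 13.3 p [544.1  88.6 108.7] deck -5.9 45.3 F [-3.5 -0.3 11.8] w 42.3 q [-0.38  0.65  0.27  1.91 -0.3   0.62  0.21]
R [[0.001, -0.128, 0.992], [0.01, 0.992, 0.128], [-1.0, 0.01, 0.003]]
tool comps of deck +x [0.003 0.007 1.   ] +y [ 0.01   1.    -0.007] +z [-1.     0.01   0.003]
jaw dir ang 0.128  to tgt (world z rot) 0.007
```

View pics/w10.png

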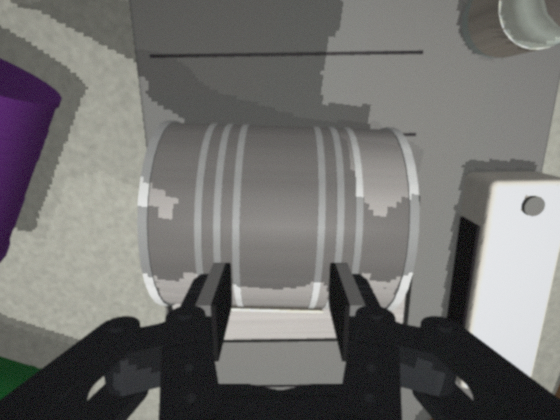

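```bash
python3 - <<'E'
from h import *
p=np.load("wp.npy",allow_pickle=True).item()
tang("wrist",(175,121),(385,126),p,1)
E
python3 -m handwheel '0 1.8 -6 0 0 0 0;0 2 -6 0 0 0 0;0 2 -5 0 0 0 0'
```

```text
wrist axis deck pts [-60.7  62. ] [48.3 58.7] yaw -0.03
clock: 13.65
eef_pos: [546.2, 67.7, 106.0]
tool_rot: [1.19, 1.562, 1.315]
force: [-2.6, -2.3, 9.4]
width: 43.0
```

```bash
python3 -m handwheel '0 1 0 0 0 0 0;0 -8 0 0 0 0 0;0 -14 0 0 0 0 0;0 -10 0 0 0 0 0;0 -6 14 0 0 0 0;0 -6 20 0 0 0 0;0 -6 14 0 0 0 0;0 0 0 0 0 0 0;0 0 0 0 0 0 0'
python3 - <<'E'
from h import *
st()
p=camera_params("wrist");np.save("wp.npy",p,allow_pickle=True)
cv2.imwrite("pics/w11.png",get_image("wrist"))
a=get_image("top");cv2.imwrite("pics/t11.png",cv2.resize(a[125:260,140:380],None,fx=3.3,fy=3.3,interpolation=cv2.INTER_CUBIC))
E
```

```text
clock: 14.55
eef_pos: [540.9, 113.3, 160.5]
tool_rot: [0.838, 1.562, 0.96]
force: [0.1, -0.1, 0.1]
width: 42.8
t 14.55 p [540.9 113.3 160.5] deck -5.7 70.2 F [ 0.1 -0.1  0.1] w 42.8 q [-0.46  0.58  0.31  1.87 -0.27  0.73  0.13]
R [[0.005, -0.121, 0.993], [0.007, 0.993, 0.121], [-1.0, 0.006, 0.006]]
tool comps of deck +x [0.006 0.014 1.   ] +y [ 0.006  1.    -0.014] +z [-1.     0.006  0.006]
jaw dir ang 0.121  to tgt (world z rot) 0.014
```

View pics/w11.png

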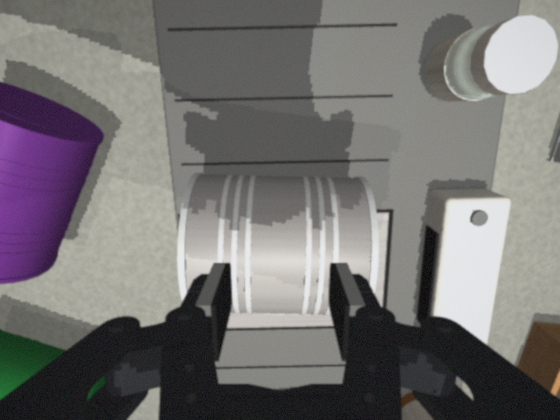

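View pics/t11.png

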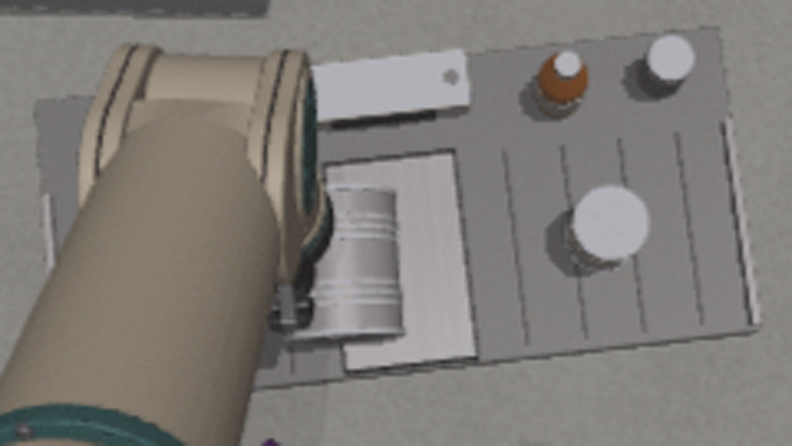

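Run:
```python
from h import *
cr,_=platefit()
p=np.load("wp.npy",allow_pickle=True).item()
tang("wrist",(200,174),(362,177),p,1)
tang("top",cr((396,195)),cr((401,330)),None,-1)
print("plate +y edge from wrist (x 88,y 55 expected):",D(ray("wrist",391,211,24,p)))
```

```text
wrist axis deck pts [-60.9  49.5] [50.5 45.7] yaw -0.034
top axis deck pts [49.6 46. ] [-61.3  53.2] yaw -0.065
plate +y edge from wrist (x 88,y 55 expected): [90.40592082 57.00707422]
```

```bash
python3 -m handwheel '0 14 0 0 0.03 0 0;0 14 1 0 0 0 0;0 12 0 0 0 0 0;0 5 0 0 0 0 0;0 0 0 0 0 0 0'
python3 - <<'E'
from h import *
st()
E
```

```text
clock: 15.15
eef_pos: [541.4, 109.6, 112.9]
tool_rot: [0.775, 1.565, 0.858]
force: [0.2, -0.9, 0.2]
width: 42.8
t 15.15 p [541.4 109.6 112.9] deck -5.7 66.5 F [ 0.2 -0.9  0.2] w 42.8 q [-0.44  0.65  0.29  1.9  -0.31  0.63  0.13]
R [[0.004, -0.083, 0.997], [0.005, 0.997, 0.083], [-1.0, 0.004, 0.004]]
tool comps of deck +x [0.005 0.051 0.999] +y [ 0.004  0.999 -0.052] +z [-1.     0.004  0.004]
jaw dir ang 0.083  to tgt (world z rot) 0.052
```

```bash
python3 -m handwheel '0 0 5 0 0 0 0;0 3 0 0 0 0 0;0 2.5 0 0 0 0 0;0 1 0 0 0 0 0;0 0.5 -5 0 0 0 0;0 0 -6 0 -0.005 0 0;0 0.2 -6 0 -0.005 0 0;0 0.4 -6 0 -0.005 0 0;0 0.6 -6 0 -0.005 0 0'
python3 - <<'E'
from h import *
st()
p=camera_params("wrist");np.save("wp.npy",p,allow_pickle=True)
cv2.imwrite("pics/w12.png",get_image("wrist"))
E
```

```text
clock: 16.05
eef_pos: [544.6, 88.6, 109.6]
tool_rot: [0.879, 1.558, 0.986]
force: [-2.1, 0.7, 7.9]
width: 42.8
t 16.05 p [544.6  88.6 109.6] deck -5.4 45.3 F [-2.1  0.7  7.9] w 42.8 q [-0.38  0.65  0.27  1.91 -0.3   0.61  0.19]
R [[0.007, -0.107, 0.994], [0.011, 0.994, 0.107], [-1.0, 0.01, 0.008]]
tool comps of deck +x [0.009 0.028 1.   ] +y [ 0.01   1.    -0.028] +z [-1.     0.01   0.008]
jaw dir ang 0.107  to tgt (world z rot) 0.028
```

View pics/w12.png

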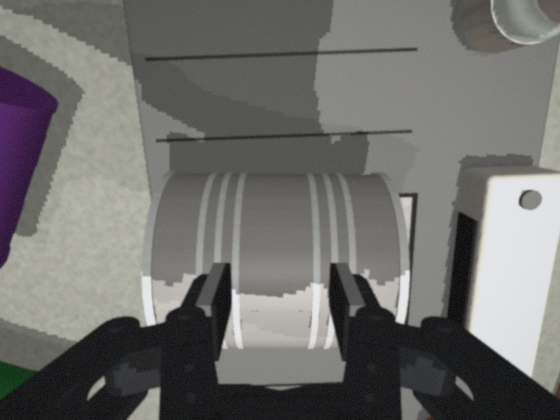

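```bash
python3 -m handwheel '0 0.8 -6 0 -0.005 0 0;0 0.9 -6 0 -0.005 0 0;0 0.9 -6 0 -0.005 0 0;0 1 -6 0 -0.005 0 0;0 1.2 -6 0 -0.005 0 0;0 1.3 -6 0 0 0 0;0 1.5 -6 0 0 0 0;0 1.7 -6 0 0 0 0'
python3 - <<'E'
from h import *
st()
p=camera_params("wrist");np.save("wp.npy",p,allow_pickle=True)
cv2.imwrite("pics/w13.png",get_image("wrist"))
E
```

```text
clock: 16.9
eef_pos: [549.9, 36.0, 108.7]
tool_rot: [0.858, 1.555, 0.989]
force: [-3.3, -1.8, 10.2]
width: 42.6
t 16.9 p [549.9  36.  108.7] deck -7.2 -7.6 F [-3.3 -1.8 10.2] w 42.6 q [-0.27  0.65  0.25  1.91 -0.29  0.6   0.3 ]
R [[0.009, -0.131, 0.991], [0.013, 0.991, 0.131], [-1.0, 0.012, 0.01]]
tool comps of deck +x [0.01  0.004 1.   ] +y [ 0.012  1.    -0.004] +z [-1.     0.012  0.01 ]
jaw dir ang 0.131  to tgt (world z rot) 0.004
```

View pics/w13.png

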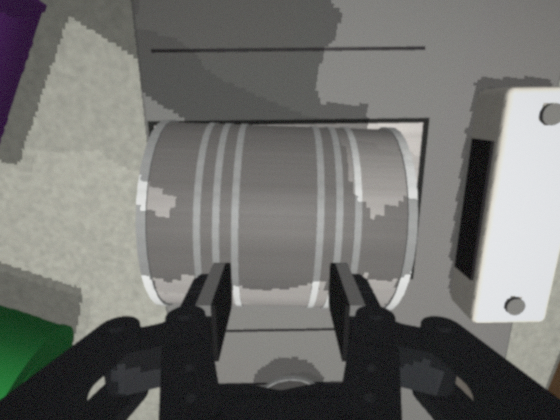

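```bash
python3 - <<'E'
from h import *
p=np.load("wp.npy",allow_pickle=True).item()
tang("wrist",(175,121),(385,127),p,1)
print([D(ray("wrist",u,v,24,p)).round(1) for u,v in((150,122),(428,119),(240,329),(330,329))])
E
python3 -m handwheel '0 1.8 -5 0 0 0 0;0 1.8 -4 0 0 0 0;0 1.5 -2 0 0 0 0;0 1 0 0 0 0 0;0 0 0 0 0 0 0;0 0 0 0 0 0 0'
python3 - <<'E'
from h import *
st()
p=camera_params("wrist");np.save("wp.npy",p,allow_pickle=True)
cv2.imwrite("pics/w14.png",get_image("wrist"))
E
```

```text
wrist axis deck pts [-62.    9.1] [47.1  5.5] yaw -0.033
[array([-90.3,  57.1]), array([91.6, 58.1]), array([-37.3, -98.7]), array([ 32.7, -99.5])]
clock: 17.55
eef_pos: [551.8, 17.7, 107.3]
tool_rot: [0.539, 1.555, 0.664]
force: [0.4, -0.3, -0.3]
width: 42.7
t 17.55 p [551.8  17.7 107.3] deck -7.7 -26.0 F [ 0.4 -0.3 -0.3] w 42.7 q [-0.24  0.65  0.25  1.91 -0.29  0.6   0.32]
R [[0.012, -0.125, 0.992], [0.01, 0.992, 0.125], [-1.0, 0.008, 0.014]]
tool comps of deck +x [0.014 0.01  1.   ] +y [ 0.008  1.    -0.01 ] +z [-1.     0.008  0.014]
jaw dir ang 0.125  to tgt (world z rot) 0.01
```

View pics/w14.png

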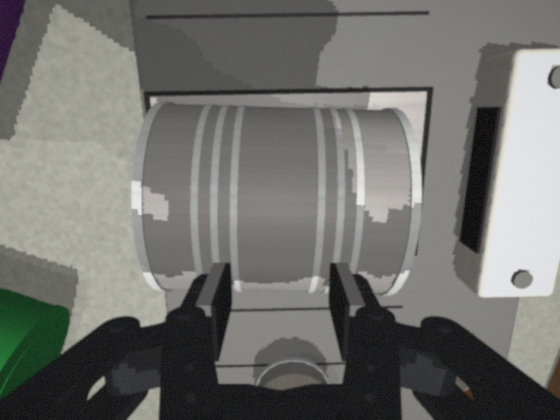

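```bash
python3 -m handwheel '0 -5 0 0 0 0 0;0 -10 0 0 0 0 0;0 -14 0 0 0 0 0;0 -14 0 0 0 0 0;0 -20 0 0 0 0 0;0 -20 30 0 0 0 0;0 -20 30 0 0 0 0;0 0 0 0 0 0 0;0 0 0 0 0 0 0'
python3 - <<'E'
from h import *
st()
p=camera_params("wrist");np.save("wp.npy",p,allow_pickle=True)
cv2.imwrite("pics/w15.png",get_image("wrist"))
a=get_image("top");cv2.imwrite("pics/t15.png",cv2.resize(a[125:260,140:380],None,fx=3.3,fy=3.3,interpolation=cv2.INTER_CUBIC))
E
```

```text
clock: 18.5
eef_pos: [543.6, 78.1, 219.2]
tool_rot: [0.466, 1.552, 0.591]
force: [-0.7, -0.6, 0.3]
width: 42.6
t 18.5 p [543.6  78.1 219.2] deck -7.8 35.0 F [-0.7 -0.6  0.3] w 42.6 q [-0.41  0.49  0.33  1.82 -0.22  0.84  0.15]
R [[0.015, -0.125, 0.992], [0.01, 0.992, 0.125], [-1.0, 0.008, 0.017]]
tool comps of deck +x [0.017 0.01  1.   ] +y [ 0.008  1.    -0.01 ] +z [-1.     0.008  0.017]
jaw dir ang 0.125  to tgt (world z rot) 0.01
```

View pics/w15.png

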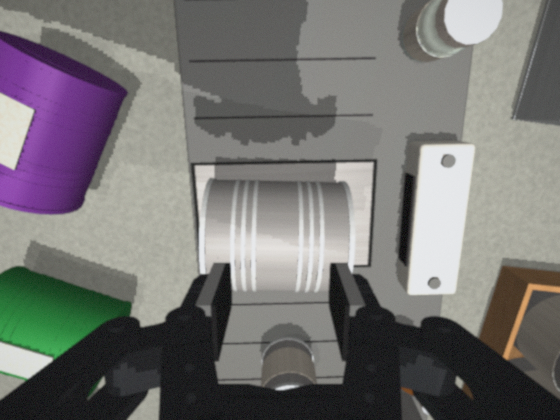

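View pics/t15.png

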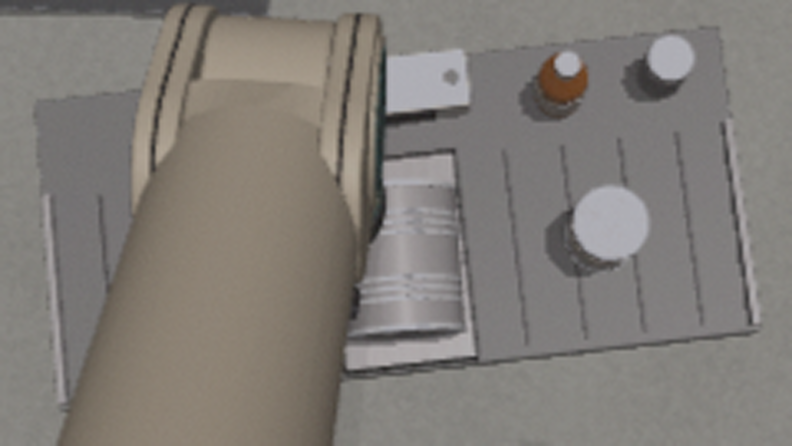

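```bash
python3 - <<'E'
from h import *
cr,_=platefit()
p=np.load("wp.npy",allow_pickle=True).item()
tang("wrist",(215,179),(340,182),p,1)
tang("top",cr((458,195)),cr((462,330)),None,-1)
print("plate corners wrist",[D(ray("wrist",u,v,24,p)).round(1) for u,v in((193,163),(375,161),(370,266))])
print("x ends",D(ray("wrist",199,240,80,p)),D(ray("wrist",354,240,80,p)))
E
python3 -m handwheel '0 0 45 0 0 0 0;0 0 45 0 0 0 0;0 0 45 0 0 0 0;0 0 45 0 0 0 0;0 0 45 0 0 0 0;0 0 45 0 0 0 0;0 0 20 0 0 0 0;0 0 0 0 0 0 0;0 0 0 0 0 0 0'
python3 - <<'E'
from h import *
st()
a=get_image("top");cv2.imwrite("pics/t16.png",cv2.resize(a[125:260,140:380],None,fx=3.3,fy=3.3,interpolation=cv2.INTER_CUBIC))
E
```

```text
wrist axis deck pts [-62.1  -0.5] [45.  -4.7] yaw -0.038
top axis deck pts [44.8 -4.6] [-65.9   4. ] yaw -0.078
plate corners wrist [array([-89.2,  57.1]), array([90.2, 56.7]), array([ 92.2, -56.5])]
x ends [-76.54751957  -2.60098695] [60.205418   -4.94377173]
clock: 19.5
eef_pos: [512.0, 360.3, 212.5]
tool_rot: [-0.521, 1.562, -0.42]
force: [0.3, -1.5, -0.5]
width: 42.8
t 19.5 p [512.  360.3 212.5] deck -1.1 318.9 F [ 0.3 -1.5 -0.5] w 42.8 q [-0.86  0.62  0.33  1.61 -0.23  0.95 -0.35]
R [[0.008, -0.101, 0.995], [-0.003, 0.995, 0.101], [-1.0, -0.004, 0.007]]
tool comps of deck +x [0.007 0.034 0.999] +y [-0.004  0.999 -0.034] +z [-1.    -0.004  0.007]
jaw dir ang 0.101  to tgt (world z rot) 0.034
```

View pics/t16.png

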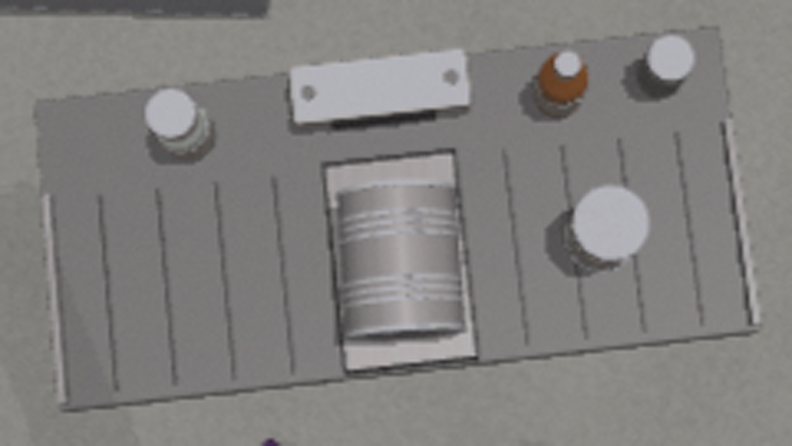

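Top view: the tin lies on the plate (crop 338–463, rows 183–337). The bystanders on the scale stand where they stood.

Run:
```python
from h import *
cr,_=platefit()
tang("top",cr((457,195)),cr((463,330)),None,-1);tang("top",cr((338,198)),cr((343,330)),None,1)
a=cv2.imread("pics/top0.png").astype(int);b=get_image("top").astype(int)
print("change at mug/tall tin",abs(a-b)[190:225,85:135].mean().round(1),abs(a-b)[205:245,425:475].mean().round(1))
ctrl.finish_job()
```

```text
top axis deck pts [44.2 -3.8] [-66.7   3.3] yaw -0.063
top axis deck pts [45.8 -6.5] [-62.5  -0.1] yaw -0.06
change at mug/tall tin 54.1 4.9
the job is handed in; nothing more can be done
```

I rolled the tin onto the weighing plate in three gentle strokes, with half-open fingertips pressed on its top at roughly 8–14 N (one 27 N test press). I then took the hand away and handed the job in at about 19.6 s. Handing in gives no verdict.

- **Position:** in the last top view, taken after the hand was clear, the tin lies about 2 mm from the plate's middle along the deck and about 9 mm across it. Its axis is about 0.06 rad off square. All three are within the limits. The wrist view agreed to within a couple of millimetres but gave about 0.04 rad.
- **Rolling:** it travelled about 130 mm, roughly 2.6 rad of roll. Its label, on top at the start, is no longer visible from above.
- **Fingertip height:** the grasp point stayed at about 115 mm or higher during contact, above the 108 mm limit.
- **Bystanders:** the four on the scale look unmoved in the last picture, and the tall tin's patch of the image hardly changed.
- **Unconfirmed check:** the mug's patch did change strongly between the first and last pictures. I think this is the parked arm covering it, because the hand passed that side no lower than about 210 mm. I did not confirm it with a picture of the mug.

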